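Fit the matching heatsink to the drive board in the jig

TASK

A drive board is waiting in the aluminium assembly jig: pick from the three-pocket tray the one heatsink that is as long as that board's grey thermal pad, and lay it gently on the pad, fins up and square, so that it covers the pad and stays clear of the gold contacts. Keep the board home in the jig, leave the other two heatsinks in their tray, and do not disturb the waiting boards or the other things on the bench.

Things in the scene. Friction and masses are not known exactly. Their poses are not given: they have to be found in the camera images.
- tray: Black plastic pocket tray, fixed, 156 x 220 mm (x, y), rim 13 mm high. Three parallel pockets run along its x axis, centred at y = -62, 0 and +62 mm; each holds one heatsink. Pocket floor 4 mm above the bench; the ribs around a pocket rise to 10 mm above the bench. Origin under its centre.
- jig: Aluminium assembly jig, fixed, 170 x 92 mm (x, y), plate top 8 mm above the bench; two low rails (tops at 11.5 mm, y = 16.5 to 28.5 mm each side) and a black stop bar of the same height at its -x end. One drive board lies flat between the rails, contact edge at the stop. Corner screw heads (x = +-75, y = +-38 mm) rise to 12 mm. Origin under its centre.
- jig_nest (a point): Point on the jig's nest floor (8 mm above the bench) at the stop, mid-width: the origin of the drive board that is in the jig lies within 4 mm of it. Axes as the jig.
- waiting_tray: Black plastic tray, fixed, 156 x 108 mm (x, y), rim 13 mm high, beside the jig on its -y side and parallel to it; it holds the other two drive boards. Origin under its centre.
- heatsink_64: Finned aluminium heatsink 64 mm long (along its x), 30 mm wide (y), 24 mm high, about 58 g, lying in a tray pocket; flat sides, fins run along its length and point up, both ends alike. Origin at the centre of its underside, z up through the fins. It fits the drive board with the 64 mm pad.
- board_64: Loose drive board 74 mm long (x), 30 mm wide, 5 mm high over its pad, lying flat: dark circuit board with a 64 x 28 mm grey thermal pad on top and a bare 10 mm end with gold contacts (outer 4.5 mm). Origin under the middle of the contact edge, x along the board. One of the three boards, not always the same, is in the jig, the others in the waiting tray. Fragile: no drops, no more than 80 N.
- pad_64 (a point): Centre of the top face of the 64 mm thermal pad, 42 mm from the contact edge and 5 mm above the board's underside (13 mm above the bench). Axes as its board. The right heatsink's origin belongs here.
- heatsink_89: Finned aluminium heatsink 89 mm long (along its x), 30 mm wide (y), 24 mm high, about 80 g, lying in a tray pocket; flat sides, fins run along its length and point up, both ends alike. Origin at the centre of its underside, z up through the fins. It fits the drive board with the 89 mm pad.
- board_89: Loose drive board 99 mm long (x), 30 mm wide, 5 mm high over its pad, lying flat: dark circuit board with a 89 x 28 mm grey thermal pad on top and a bare 10 mm end with gold contacts (outer 4.5 mm). Origin under the middle of the contact edge, x along the board. One of the three boards, not always the same, is in the jig, the others in the waiting tray. Fragile: no drops, no more than 80 N.
- pad_89 (a point): Centre of the top face of the 89 mm thermal pad, 54.5 mm from the contact edge and 5 mm above the board's underside (13 mm above the bench). Axes as its board. The right heatsink's origin belongs here.
- heatsink_114: Finned aluminium heatsink 114 mm long (along its x), 30 mm wide (y), 24 mm high, about 103 g, lying in a tray pocket; flat sides, fins run along its length and point up, both ends alike. Origin at the centre of its underside, z up through the fins. It fits the drive board with the 114 mm pad.
- board_114: Loose drive board 124 mm long (x), 30 mm wide, 5 mm high over its pad, lying flat: dark circuit board with a 114 x 28 mm grey thermal pad on top and a bare 10 mm end with gold contacts (outer 4.5 mm). Origin under the middle of the contact edge, x along the board. One of the three boards, not always the same, is in the jig, the others in the waiting tray. Fragile: no drops, no more than 80 N.
- pad_114 (a point): Centre of the top face of the 114 mm thermal pad, 67 mm from the contact edge and 5 mm above the board's underside (13 mm above the bench). Axes as its board. The right heatsink's origin belongs here.
- screwdriver: Loose screwdriver, 170 mm long, lying on the bench beyond the work; bystander. Origin on the bench side, near its middle.
- jar: Closed white jar with a teal lid, 50 mm across, 55 mm high, between the robot and the tray; bystander. Origin under its centre.
- dish: Small steel bowl, 60 mm across, 24 mm high, beyond the work on the right; bystander. Origin under its centre.
Not all that is in view belongs to the job. What is shaped like the board_114 but green or red is not meant. What is shaped like the board_64 but purple is not meant.

How it is judged:
By the outcome, as a careful person would: the job done as asked, in the order asked, and still so for the second after the job is handed in, with the robot touching nothing.
It also fails if it takes over 43 s, if anything falls off the work surface, if the arm or the gripper's body presses on something with over 40 N, if the wrist force passes 120 N, or if a joint passes its speed limit or range.

ROBOT

A 6-joint arm with a two-finger parallel gripper is mounted at the origin on the work surface. World frame = base frame: x ahead of the robot, y to its left, z up, the work surface at z = 0. Lengths are in m, angles in degrees, forces in N, time in s.
With the tool pointing down it reaches from about 0.4 to 0.825 m from the base axis. Payload 7 kg.
Tool frame: the origin (TCP) lies between the finger pads; the fingertips stand 19 mm ahead of it and the grasp point (between the pads) is the TCP; x points along the fingers, y is the direction in which the jaws open and shut, and the axes are right-handed (so a half turn about x gives the same grasp; the last joint's range is limited). The gripper opens to 88 mm and grips with 3 to 60 N. Pads are 19 mm wide; open, the fingers measure 130 mm over their backs; the gripper's body (78 mm by 193 mm) begins 47 mm behind the grasp point.
Start: joints at [-59.983, 20.546, 0.682, 0, -70.136, -16.507], TCP at [0.158, -0.656, 0.246] pointing down, gripper open.
Joint ranges: [-176.03, 176.03], [-82.01, 121.73], [-58.28, 71.71], [-173.87, 95.51], [-174.79, -0.11], [-173.66, 173.66]. Speed limits (degrees/s): [136.94, 136.94, 172.46, 180, 180, 180].

INTERFACE

Orientations are given as [roll, pitch, yaw] about the fixed x, y, z axes, in that order (R = Rz(yaw) Ry(pitch) Rx(roll)).
In Python, from plant import r gives the robot as it stands.
- The arm moves only by the tool send_rows, never from a script. Its argument "plan" is a list of rows, each a list of 2 entries, a list of its own where there are three numbers: the shift along the tool's x, y, z scaled (see below), then the turn, a rotation vector about the tool's x, y, z scaled (see below). A call has exactly 5 rows; each row is the pose to reach, as a shift and turn from the pose measured when the call began, along the tool's axes at that moment; what a row does not reach only later rows make up. The controller multiplies each number of a shift by 0.15 m and each number of a turn by pi/4 rad. A row lasts 1/10 s, in which the tool goes at most 50 mm and 8.59 degrees, less where a joint would pass 70% of its speed; a pose out of reach is approached as far as the arm can. A call with a number of a shift or a turn outside -1 to 1 is refused whole. A call with a gripper value outside its range is refused whole. "jaw" is the opening, from -1 (shut) to 1 (fully open), so that 0 is half open, set as the call begins (left out, the last holds). The fingers move at their own pace and stop on an object; "force" is the grip in N (left out, the last holds). Time passes only in rows, so rows that repeat a pose let the fingers close, or fill a call up. It gives the time, the measured TCP pose, the force and the opening at its end, in the units of the state.
- r.get_state(): the state, without advancing time (a new reading comes with each control period).
- r.capture(name): name is "scene" or "top"; returns a dict with "color" (384x512x3 uint8, red, green, blue), "range_z" (384x512 float32, m along the optical axis (not along the pixel's ray), 0 where there is no reading), "mtx" (3x3 intrinsics, pixels), "k1" (the pictures are not rectified: a ray, as slopes to the right and down, at radius r is drawn at 1 + k1 r^2 times it, then the intrinsics apply), "pose" (4x4, takes a point from camera to world coordinates). Camera axes: x right, y down, z forward; pixel columns grow to the right and rows downward; lengths in m; the calibration is good to about 2 mm. A picture is of the moment at which its call begins.
- r.close_job(): hands the job in, once; it reports no verdict.
Trained networks look in a picture, given as the dict that the camera call returned (one of the last four; its "shot" number tells which), for a name from the list of things; names that differ only in an ending like _2 or _b are one class to them, and where a whole thing is asked for, a point or a joint stands for the part that bears it (a point fixed in the world has none). Each returns a list of dicts, best first, with "score" (0 to 1); they miss things now and then, are a little off and sometimes report something else, mostly with a low value. They report only what shows in the picture. A call takes as long as a camera call. They do not tell look-alikes from the thing itself.
- r.find_in(picture, target): "uv" ([column, row] in pixels, amid what is visible of it).
- r.trace(picture, target): "mask" (384x512 bool, what is visible of it) and "uv" ([column, row] in pixels, amid what is visible of it).
The state is a dict: "time_s": time; "joints": joint angles; "qd": joint speeds; "joint_torque": joint torques, N m; "tcp_pos": TCP position; "eef_rot": TCP orientation; "contact_force": force on the tool from outside, world axes, zero at the start; "moment": the same for the moment, N m; "gripper_width": finger opening in m.
Only numpy, scipy, OpenCV 4.12 (cv2) and the standard library are available. Lean on these libraries where they do the work, as an engineer would, in place of code of your own. Each camera call takes 0.05 s, during which the arm holds its last target. There are 200 camera calls.

## Working session

There is one attempt and no reset: what is moved stays moved. The work goes in short steps, Python scripts to look and compute and a tool call to move; the robot and the scene stay as the last step left them, time stands still between calls to the robot, and variables do not carry over. Pictures are saved under pics/ and viewed, about 8 in all and at most 12, crops included, and the job is handed in when it is done.

Besides the shell and the picture viewer there is one more tool, called by a JSON object that holds its "api" and its "payload", one argument or row to a line. send_rows: Moves the arm, as the interface text tells. Its arguments: {"type":"object","properties":{"plan":{"type":"array"},"jaw":{"type":"number"},"force":{"type":"number"}},"required":["plan"]}

```bash
mkdir -p pics; ls; python3 - <<'E'
from plant import r
import cv2,numpy as np,pickle
s=r.get_state();print(s)
for n in("scene","top"):
    d=r.capture(n);pickle.dump(d,open(n+'.pkl','wb'))
    cv2.imwrite(f'pics/{n}0.png',cv2.resize(d['color'][:,:,::-1],None,fx=1.5,fy=1.5))
    print(n,d['mtx'],d['k1'],d['pose'])
    for t in("tray","jig","waiting_tray","heatsink_64","heatsink_89","heatsink_114","board_64","board_89","board_114"):
        print(t,[(np.round(q['uv']).tolist(),round(q['score'],2)) for q in r.find_in(d,t)])
E
```

```text
pics
{'time_s': 0.0, 'joints': array([-5.99837369e+01,  2.05886604e+01,  6.30828475e-01, -2.01223418e-02,
       -7.01369451e+01, -1.65087030e+01]), 'qd': array([-0.09348204, -0.0240026 ,  0.08873465,  0.09905661,  0.05201163,
        0.02029641]), 'joint_torque': array([-6.14140981e-05, -5.82718313e+01,  2.93056995e+01,  6.99693963e+00,
        6.89837529e-03, -1.31207166e-04]), 'tcp_pos': array([ 0.15753404, -0.65585261,  0.24463162]), 'eef_rot': array([ 95.22304151,  89.90335302, 108.72374889]), 'contact_force': array([-0.2769831 , -0.31161908,  0.63742421]), 'moment': array([ 0.00436008, -0.00987983, -0.00426781]), 'gripper_width': 0.08749318711711677}
scene [[414.72240566   0.         259.04367538]
 [  0.         414.72240566 197.0964166 ]
 [  0.           0.           1.        ]] -0.11531677269363205 [[-0.31262838  0.53213832 -0.78682419  1.58051792]
 [ 0.9497665   0.16257063 -0.26742174  0.30468302]
 [-0.01439085 -0.83090288 -0.55623135  0.77763706]
 [ 0.          0.          0.          1.        ]]
tray [([311.0, 224.0], 0.82), ([299.0, 221.0], 0.48)]
jig [([227.0, 214.0], 
[... 1380 characters left out ...]
.0, 181.0], 0.16)]
heatsink_89 [([156.0, 185.0], 0.95), ([182.0, 178.0], 0.89), ([203.0, 176.0], 0.79), ([284.0, 181.0], 0.16)]
heatsink_114 [([156.0, 185.0], 0.95), ([182.0, 178.0], 0.89), ([203.0, 176.0], 0.79), ([284.0, 181.0], 0.16)]
board_64 [([287.0, 184.0], 0.91), ([343.0, 163.0], 0.72), ([364.0, 241.0], 0.67), ([381.0, 127.0], 0.65), ([398.0, 186.0], 0.63), ([326.0, 174.0], 0.57)]
board_89 [([287.0, 184.0], 0.91), ([343.0, 163.0], 0.72), ([364.0, 241.0], 0.67), ([381.0, 127.0], 0.65), ([398.0, 186.0], 0.63), ([326.0, 174.0], 0.57)]
board_114 [([287.0, 184.0], 0.91), ([343.0, 163.0], 0.72), ([364.0, 241.0], 0.67), ([381.0, 127.0], 0.65), ([398.0, 186.0], 0.63), ([326.0, 174.0], 0.57)]
```

```bash
cat >h.py <<'E'
import numpy as np,cv2,pickle
def project(d,P):
    P=np.atleast_2d(P);T=np.linalg.inv(d['pose']);c=P@T[:3,:3].T+T[:3,3]
    a=c[:,:2]/c[:,2:];a=a*(1+d['k1']*(a**2).sum(1,keepdims=True))
    return a@d['mtx'][:2,:2].T+d['mtx'][:2,2]
def ortho(d,z,x0,x1,y0,y1,s):  # rows: x descending, columns: y descending; s m/px
    xs=np.arange(x1,x0,-s);ys=np.arange(y1,y0,-s);X,Y=np.meshgrid(xs,ys,indexing='ij')
    uv=project(d,np.c_[X.ravel(),Y.ravel(),np.full(X.size,z)]).astype(np.float32).reshape(*X.shape,2)
    return cv2.remap(d['color'],uv,None,cv2.INTER_CUBIC)
def cloud(d):
    K=d['mtx'];v,u=np.mgrid[:384,:512]
    pts=np.stack([u,v],-1).reshape(-1,1,2).astype(float)
    a=cv2.undistortPoints(pts,K,np.array([d['k1'],0,0,0.])).reshape(384,512,2)
    z=d['range_z'];c=np.dstack([a*z[...,None],z])
    return c@d['pose'][:3,:3].T+d['pose'][:3,3]
E
python3 - <<'E'
from h import *
t=pickle.load(open('top.pkl','rb'))
o=ortho(t,0.013,0.28,0.68,-0.4,0.28,0.00085)
cv2.imwrite('pics/o.png',o[:,:,::-1]);print(o.shape)
E
```

```text
(471, 801, 3)
```

View pics/scene0.png

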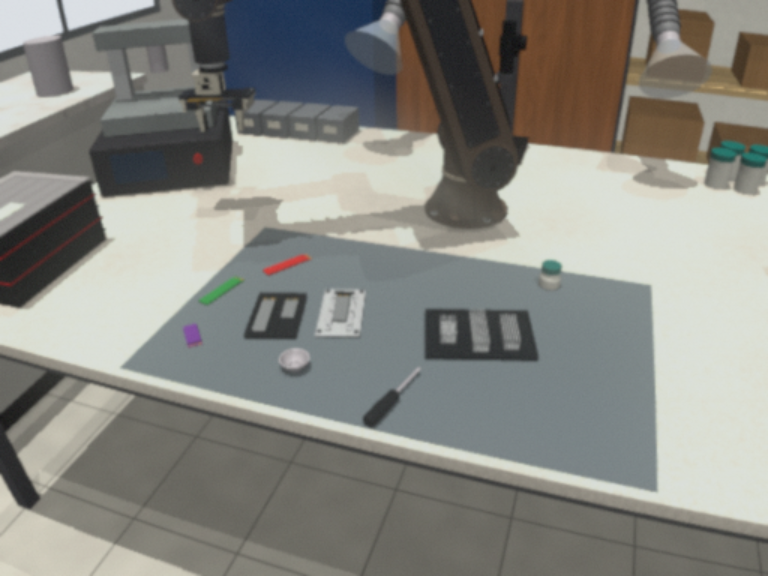

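View pics/o.png

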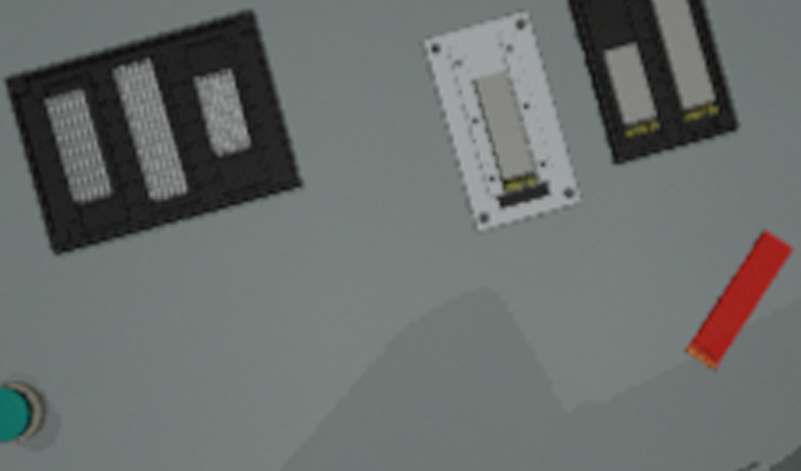

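Left heatsink (about 92 px·mm, ortho ~(80,148)) is the 89; the jig board's pad at ortho (505,127) measures ≈88 mm, so it is the 89. Waiting boards are 64 and 114. Now a precise model fit in both cameras.

```bash
cat >fit.py <<'E'
from h import *
from scipy.optimize import minimize
from scipy.spatial.transform import Rotation as R
U=8
def pts(p,xy,z):
    c,s=np.cos(p[2]),np.sin(p[2]);xy=np.array(xy,float)
    return np.c_[p[0]+c*xy[:,0]-s*xy[:,1],p[1]+s*xy[:,0]+c*xy[:,1],np.full(len(xy),z)]
def rect(x0,x1,y0,y1):return [(x0,y0),(x1,y0),(x1,y1),(x0,y1)]
def poly(d,P3,o,sh):
    q=(project(d,P3)-o+.5)*U-.5
    h=cv2.convexHull(q.astype(np.float32)).reshape(-1,2)
    m=np.zeros((sh[0]*U,sh[1]*U),np.uint8);cv2.fillConvexPoly(m,np.round(h*16).astype(np.int32),255,cv2.LINE_AA,4)
    return cv2.GaussianBlur(cv2.resize(m,(sh[1],sh[0]),interpolation=cv2.INTER_AREA).astype(float)/255,(0,0),0.6)
def cost(p,views,layers,region):
    # layers(p): list of 3D point sets, later ones cover earlier; region fixed mask
    e=0;n=0
    for d,o,reg in views:
        sh=reg.shape;L=[np.ones(sh)]
        for P in layers(p):
            m=poly(d,P,o,sh);L=[l*(1-m) for l in L]+[m]
        A=np.stack([l[reg] for l in L],1);I=d['color'][o[1]:o[1]+sh[0],o[0]:o[0]+sh[1]][reg].astype(float)
        x=np.linalg.lstsq(A,I,rcond=None)[0];e+=((A@x-I)**2).sum();n+=I.size
    return np.sqrt(e/n)
def view(d,p,regpts):
    q=project(d,regpts(p));o=np.floor(q.min(0)).astype(int)-2;s=np.ceil(q.max(0)).astype(int)-o+3
    return d,o,poly(d,regpts(p),o,(s[1],s[0]))>.5
def fit(ds,p,layers,regpts):
    p=np.array(p,float)
    for _ in range(3):
        v=[view(d,p,regpts) for d in ds]
        r_=minimize(cost,p,(v,layers,None),method='Nelder-Mead',options=dict(initial_simplex=p+np.array([[0,0,0],[.004,0,0],[0,.004,0],[0,0,.04]]),xatol=1e-5,fatol=1e-4));p=r_.x
    return p,r_.fun
def hs(L,z0):
    return (lambda p:[np.r_[pts(p,rect(-L/2,L/2,-.015,.015),z0),pts(p,rect(-L/2,L/2,-.015,.015),z0+.024)]],
            lambda p:np.r_[pts(p,rect(-L/2-.007,L/2+.007,-.023,.023),z0+.002),pts(p,rect(-L/2-.007,L/2+.007,-.023,.023),z0+.024)])
def pad(L):
    a,b=-L/2-.01,L/2
    return (lambda p:[pts(p,rect(a,b,-.015,.015),.0115),pts(p,rect(a,a+.0045,-.015,.015),.0115),pts(p,rect(-L/2,b,-.014,.014),.013)],
            lambda p:pts(p,rect(a+.001,b+.006,-.019,.019),.012))
E
cat >m.py <<'E'
from fit import *
t,s=[pickle.load(open(n+'.pkl','rb')) for n in('top','scene')]
g=lambda c,r,s=.00085:(.68-r*s,.28-c*s)
y0=np.radians(14)
for nm,ds in(('top',[t]),('scene',[s]),('both',[t,s])):
    for L in(.064,.089,.114):
        p,e=fit(ds,[*g(80,148),y0],*hs(L,.004));print(nm,'hs',L,p[:2].round(4),np.degrees(p[2]).round(2),round(e,2))
    for L in(.064,.089,.114):
        p,e=fit(ds,[*g(505,127),y0],*pad(L));print(nm,'pad',L,p[:2].round(4),np.degrees(p[2]).round(2),round(e,2))
c=cloud(t)
for nm,ctr in(('hs',g(82,148)),('pad',g(505,127))):
    k=np.hypot(c[...,0]-ctr[0],c[...,1]-ctr[1])<.01;print(nm,'z',np.percentile(c[...,2][k],[10,50,90]).round(4))
from plant import r
st=r.get_state();print(R.from_euler('xyz',st['eef_rot'],degrees=True).as_matrix().round(3))
E
time python3 m.py
```

```text
top hs 0.064 [0.5603 0.2139] 15.98 21.52
top hs 0.089 [0.555  0.2123] 16.01 9.53
top hs 0.114 [0.5467 0.2099] 15.87 24.77
top pad 0.064 [ 0.5814 -0.1461] 15.64 10.4
top pad 0.089 [ 0.5737 -0.1485] 15.74 7.34
top pad 0.114 [ 0.577  -0.1476] 15.92 20.55
scene hs 0.064 [0.5566 0.2145] 16.37 13.42
scene hs 0.089 [0.5531 0.2137] 15.12 6.8
scene hs 0.114 [0.5339 0.2092] 14.22 19.14
scene pad 0.064 [ 0.5852 -0.1429] 14.67 7.76
scene pad 0.089 [ 0.572  -0.1469] 15.96 7.83
scene pad 0.114 [ 0.5632 -0.1494] 15.8 16.49
both hs 0.064 [0.5592 0.214 ] 15.68 20.12
both hs 0.089 [0.5548 0.2127] 15.64 9.62
both hs 0.114 [0.5444 0.2098] 15.5 23.15
both pad 0.064 [ 0.5831 -0.145 ] 15.74 10.29
both pad 0.089 [ 0.5736 -0.1483] 15.86 8.19
both pad 0.114 [ 0.5764 -0.1475] 15.95 20.37
hs z [0.0116 0.0236 0.0279]
pad z [0.0092 0.0116 0.0142]
[[-0.    -0.234  0.972]
 [ 0.     0.972  0.234]
 [-1.     0.    -0.   ]]
real	0m8.630s
user	0m8.731s
sys	0m0.228s
```

{"api": "send_rows", "payload": {
  "plan": [
    [[0, 0.15, 0.15], [-0.01, 0, 0]],
    [[0, 0.35, 0.35], [-0.02, 0, 0]],
    [[0, 0.57, 0.57], [-0.03, 0, 0]],
    [[0, 0.79, 0.79], [-0.04, 0, 0]],
    [[0, 1, 1], [-0.051, 0, 0]]
  ],
  "jaw": 0,
  "force": 20
}}

```text
time_s: 1.5
tcp_pos: [0.2691, -0.4738, 0.2457]
eef_rot: [-52.5, 90.0, -36.7]
contact_force: [0.8, 0.3, 1.3]
gripper_width: 0.0532
```

{"api": "send_rows", "payload": {
  "plan": [
    [[0, 0.2, 0.2], [0, 0, 0]],
    [[0, 0.4, 0.4], [0, 0, 0]],
    [[0, 0.6, 0.6], [0, 0, 0]],
    [[0, 0.8, 0.8], [0, 0, 0]],
    [[0, 1, 1], [0, 0, 0]]
  ]
}}

```text
time_s: 2.0
tcp_pos: [0.3731, -0.2871, 0.2461]
eef_rot: [-38.5, 89.9, -22.7]
contact_force: [1.9, 0.4, -0.4]
gripper_width: 0.0437
```

{"api": "send_rows", "payload": {
  "plan": [
    [[0, 0.2, 0.2], [0, 0, 0]],
    [[0, 0.4, 0.4], [0, 0, 0]],
    [[0, 0.6, 0.6], [0, 0, 0]],
    [[0, 0.8, 0.8], [0, 0, 0]],
    [[0, 1, 1], [0, 0, 0]]
  ]
}}

```text
time_s: 2.5
tcp_pos: [0.4772, -0.1002, 0.2466]
eef_rot: [-27.0, 89.9, -11.2]
contact_force: [1.1, -0.9, 0.6]
gripper_width: 0.0439
```

{"api": "send_rows", "payload": {
  "plan": [
    [[0, 0.2, 0.15], [0, 0, 0]],
    [[0, 0.4, 0.3], [0, 0, 0]],
    [[0, 0.6, 0.45], [0, 0, 0]],
    [[0, 0.8, 0.6], [0, 0, 0]],
    [[0, 1, 0.75], [0, 0, 0]]
  ]
}}

```text
time_s: 3.0
tcp_pos: [0.5449, 0.0765, 0.247]
eef_rot: [-20.2, 89.8, -4.4]
contact_force: [0.5, -0.4, 0.4]
gripper_width: 0.0441
```

```bash
cat >go.py <<'E'
import sys,numpy as np
from scipy.spatial.transform import Rotation as R
from plant import r
x,y,z,w=map(float,sys.argv[1:])
s=r.get_state();M=R.from_euler('xyz',s['eef_rot'],degrees=True);w=np.radians(w)
G=R.from_matrix(np.c_[[0,0,-1],[-np.sin(w),np.cos(w),0],[np.cos(w),np.sin(w),0]])
print('t',s['time_s'],'pos',s['tcp_pos'].round(4),'f',s['contact_force'].round(1),'w',s['gripper_width'].round(4))
print('shift',(M.inv().apply(np.array([x,y,z])-s['tcp_pos'])/.15).round(4),'turn',((M.inv()*G).as_rotvec()/(np.pi/4)).round(4))
E
python3 go.py .5547 .2126 .1 15.75
```

```text
Traceback (most recent call last):
  File "go.py", line 7, in <module>
    print('t',s['time_s'],'pos',s['tcp_pos'].round(4),'f',s['contact_force'].round(1),'w',s['gripper_width'].round(4))
                                                                                          ^^^^^^^^^^^^^^^^^^^^^^^^
AttributeError: 'float' object has no attribute 'round'
```

```bash
sed -i "s/s\['gripper_width'\].round(4)/round(s['gripper_width'],4)/" go.py
python3 go.py .5547 .2126 .1 15.75
```

```text
t 3.0 pos [0.5449 0.0765 0.247 ] f [ 0.5 -0.4  0.4] w 0.0441
shift [0.9797 0.8561 0.3081] turn [0.0022 0.0035 0.0013]
```

{"api": "send_rows", "payload": {
  "plan": [
    [[0.15, 0.2, 0.07], [0, 0, 0]],
    [[0.38, 0.42, 0.15], [0, 0, 0]],
    [[0.62, 0.65, 0.23], [0.001, 0.002, 0.001]],
    [[0.85, 0.8561, 0.3081], [0.002, 0.0035, 0.001]],
    [[0.98, 0.8561, 0.3081], [0.0022, 0.0035, 0.0013]]
  ]
}}

```text
time_s: 3.5
tcp_pos: [0.5542, 0.2155, 0.097]
eef_rot: [-162.2, 89.9, -146.3]
contact_force: [-0.1, 0.0, -0.1]
gripper_width: 0.0441
```

```bash
python3 go.py .5547 .2126 .0335 15.75; python3 - <<'E'
from plant import r
import cv2,pickle
d=r.capture('top');pickle.dump(d,open('top1.pkl','wb'))
e=r.capture('scene');pickle.dump(e,open('scene1.pkl','wb'))
a=cv2.resize(d['color'][90:270,90:300],None,fx=2.5,fy=2.5,interpolation=cv2.INTER_CUBIC)
cv2.imwrite('pics/pre.png',a[:,:,::-1])
E
```

```text
t 3.5 pos [0.5542 0.2155 0.097 ] f [-0.1  0.  -0.1] w 0.0441
shift [ 0.4235 -0.0195 -0.0015] turn [ 0.0034 -0.0023  0.0007]
```

View pics/pre.png

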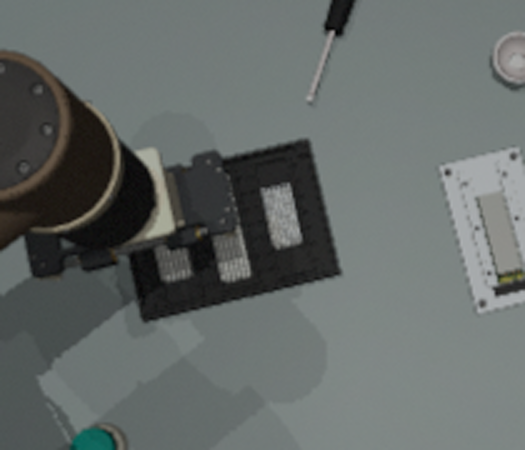

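The gripper (≈(160,230)) hangs over the left heatsink (≈(172,262)), aligned with its long axis. Descending.

{"api": "send_rows", "payload": {
  "plan": [
    [[0.05, -0.0195, -0.0015], [0.003, -0.002, 0.001]],
    [[0.12, -0.0195, -0.0015], [0.003, -0.002, 0.001]],
    [[0.2, -0.0195, -0.0015], [0.003, -0.002, 0.001]],
    [[0.25, -0.0195, -0.0015], [0.003, -0.002, 0.001]],
    [[0.25, -0.0195, -0.0015], [0.003, -0.002, 0.001]]
  ]
}}

```text
time_s: 4.1
tcp_pos: [0.5527, 0.2086, 0.0581]
eef_rot: [-163.5, 89.7, -147.9]
contact_force: [0.1, 0.8, 0.8]
gripper_width: 0.044
```

```bash
python3 go.py .5547 .2126 .0335 15.75
```

```text
t 4.1 pos [0.5527 0.2086 0.0581] f [0.1 0.8 0.8] w 0.044
shift [0.1637 0.0222 0.0209] turn [-0.0026 -0.0074  0.0022]
```

```bash
python3 - <<'E'
from plant import r
for i in range(4):
    s=r.get_state();print(s['time_s'],s['tcp_pos'].round(4),s['joints'].round(3),s['eef_rot'].round(2));r.capture('top')
E
python3 go.py .5547 .2126 .0335 15.75
```

```text
4.1 [0.5527 0.2086 0.0581] [ 3.95960e+01  2.34280e+01 -2.25830e+01 -6.50000e-02 -4.43320e+01
 -1.13917e+02] [-163.53   89.65 -147.9 ]
4.15 [0.5531 0.2089 0.0587] [ 3.96030e+01  2.33910e+01 -2.25360e+01 -4.30000e-02 -4.43680e+01
 -1.13918e+02] [-161.88   89.7  -146.22]
4.2 [0.5534 0.2092 0.0592] [ 3.96100e+01  2.33620e+01 -2.25060e+01 -3.70000e-02 -4.43790e+01
 -1.13918e+02] [-162.03   89.75 -146.36]
4.25 [0.5536 0.2094 0.0595] [ 3.96170e+01  2.33450e+01 -2.24900e+01 -3.50000e-02 -4.43810e+01
 -1.13919e+02] [-162.59   89.78 -146.92]
t 4.3 pos [0.5536 0.2095 0.0596] f [-0.   0.7  0.6] w 0.0438
shift [0.1741 0.0179 0.0132] turn [-0.0017 -0.0042  0.0012]
```

{"api": "send_rows", "payload": {
  "plan": [
    [[0, 0.018, 0.0132], [-0.0017, -0.0042, 0.001]],
    [[0.03, 0.018, 0.0132], [-0.0017, -0.0042, 0.001]],
    [[0.07, 0.018, 0.0132], [-0.0017, -0.0042, 0.001]],
    [[0.07, 0.018, 0.0132], [-0.0017, -0.0042, 0.001]],
    [[0.07, 0.018, 0.0132], [-0.0017, -0.0042, 0.001]]
  ]
}}

```text
time_s: 4.8
tcp_pos: [0.5545, 0.2125, 0.0487]
eef_rot: [-146.1, 89.9, -130.4]
contact_force: [-0.6, -0.4, 0.5]
gripper_width: 0.0435
```

```bash
python3 -c "
from plant import r
for i in range(3): r.capture('top')"
python3 go.py .5547 .2126 .0335 15.75
```

```text
t 4.95 pos [0.5548 0.2127 0.0491] f [ 0.2  0.7 -0.1] w 0.0439
shift [ 0.1043 -0.0003 -0.0008] turn [0.0001 0.     0.0003]
```

Aligned. Down to grasp height, then close.

{"api": "send_rows", "payload": {
  "plan": [
    [[0.025, 0, 0], [0, 0, 0]],
    [[0.055, 0, 0], [0, 0, 0]],
    [[0.085, 0, 0], [0, 0, 0]],
    [[0.104, 0, 0], [0, 0, 0]],
    [[0.104, 0, 0], [0, 0, 0]]
  ]
}}

```text
time_s: 5.45
tcp_pos: [0.5544, 0.2124, 0.0328]
eef_rot: [-149.7, 89.9, -133.9]
contact_force: [-0.4, -0.4, -0.4]
gripper_width: 0.0437
```

```bash
python3 go.py .5547 .2126 .0335 15.75
```

```text
t 5.45 pos [0.5544 0.2124 0.0328] f [-0.4 -0.4 -0.4] w 0.0437
shift [-0.0044  0.0008  0.002 ] turn [-0.     -0.0014  0.0008]
```

{"api": "send_rows", "payload": {
  "plan": [
    [[0, 0, 0], [0, 0, 0]],
    [[0, 0, 0], [0, 0, 0]],
    [[0, 0, 0], [0, 0, 0]],
    [[0, 0, 0], [0, 0, 0]],
    [[0, 0, 0], [0, 0, 0]]
  ],
  "jaw": -1,
  "force": 20
}}

```text
time_s: 5.95
tcp_pos: [0.5545, 0.2124, 0.0329]
eef_rot: [-148.6, 89.9, -132.8]
contact_force: [-0.2, -0.1, -0.7]
gripper_width: 0.0297
```

```bash
python3 go.py .5547 .2126 .0335 15.75
```

```text
t 5.95 pos [0.5545 0.2124 0.0329] f [-0.2 -0.1 -0.7] w 0.0297
shift [-0.0039  0.0008  0.0017] turn [-0.     -0.0012  0.0008]
```

{"api": "send_rows", "payload": {
  "plan": [
    [[-0.03, 0, 0], [0, 0, 0]],
    [[-0.1, 0, 0], [0, 0, 0]],
    [[-0.2, 0, 0], [0, 0, 0]],
    [[-0.35, 0, 0], [0, 0, 0]],
    [[-0.5, 0, 0], [0, 0, 0]]
  ]
}}

```text
time_s: 6.45
tcp_pos: [0.5545, 0.2124, 0.1094]
eef_rot: [-144.2, 89.9, -128.5]
contact_force: [0.7, -0.0, -1.0]
gripper_width: 0.0299
```

```bash
python3 go.py .5736 -.1485 .12 15.8
```

```text
t 6.45 pos [0.5545 0.2124 0.1094] f [ 0.7 -0.  -1. ] w 0.0299
shift [-0.0684 -2.3505 -0.5308] turn [-0.001  -0.0011  0.0008]
```

{"api": "send_rows", "payload": {
  "plan": [
    [[0, -0.1, -0.02], [0, 0, 0]],
    [[-0.02, -0.25, -0.05], [0, 0, 0]],
    [[-0.04, -0.43, -0.1], [0, 0, 0]],
    [[-0.06, -0.61, -0.14], [0, 0, 0]],
    [[-0.07, -0.79, -0.18], [0, 0, 0]]
  ]
}}

```text
time_s: 6.95
tcp_pos: [0.5604, 0.0895, 0.1205]
eef_rot: [-144.4, 89.9, -128.6]
contact_force: [0.4, 0.1, -0.8]
gripper_width: 0.0301
```

{"api": "send_rows", "payload": {
  "plan": [
    [[0, -0.19, -0.04], [0, 0, 0]],
    [[0, -0.38, -0.08], [0, 0, 0]],
    [[0, -0.57, -0.12], [0, 0, 0]],
    [[0, -0.76, -0.17], [0, 0, 0]],
    [[0, -0.92, -0.21], [0, 0, 0]]
  ]
}}

```text
time_s: 7.45
tcp_pos: [0.5669, -0.0537, 0.1207]
eef_rot: [-155.6, 89.9, -139.9]
contact_force: [0.2, 1.7, -0.4]
gripper_width: 0.0299
```

```bash
python3 go.py .5736 -.1485 .12 15.8
```

```text
t 7.45 pos [ 0.5669 -0.0537  0.1207] f [ 0.2  1.7 -0.4] w 0.0299
shift [ 0.0051 -0.6201 -0.1285] turn [-0.0017 -0.0011  0.0005]
```

{"api": "send_rows", "payload": {
  "plan": [
    [[0, -0.15, -0.03], [0, 0, 0]],
    [[0, -0.3, -0.06], [0, 0, 0]],
    [[0, -0.45, -0.09], [0, 0, 0]],
    [[0, -0.57, -0.12], [0, 0, 0]],
    [[0, -0.62, -0.1285], [-0.0017, -0.001, 0.0005]]
  ]
}}

```text
time_s: 7.95
tcp_pos: [0.5729, -0.1503, 0.1207]
eef_rot: [166.9, 90.0, -177.4]
contact_force: [-0.0, 0.7, -0.8]
gripper_width: 0.0298
```

{"api": "send_rows", "payload": {
  "plan": [
    [[0.05, 0, 0], [0, 0, 0]],
    [[0.13, 0, 0], [0, 0, 0]],
    [[0.2, 0, 0], [0, 0, 0]],
    [[0.26, 0, 0], [0, 0, 0]],
    [[0.26, 0, 0], [0, 0, 0]]
  ]
}}

```text
time_s: 8.45
tcp_pos: [0.5717, -0.1497, 0.0797]
eef_rot: [163.5, 89.8, 179.2]
contact_force: [0.5, 0.4, -0.9]
gripper_width: 0.0294
```

```bash
python3 - <<'E'
from plant import r
import cv2,pickle,numpy as np
for i in range(3):e=r.capture('scene')
d=r.capture('top');pickle.dump((d,e),open('held.pkl','wb'))
print([(q['uv'],q['score']) for q in r.find_in(e,'heatsink_89')])
a=cv2.resize(e['color'][150:250,160:280],(720,600),interpolation=cv2.INTER_CUBIC)
cv2.imwrite('pics/held.png',a[:,:,::-1])
E
python3 go.py .5736 -.1485 .0419 15.8
```

```text
[([317.9, 222.4], 0.73), ([299.1, 218.0], 0.72), ([223.5, 192.6], 0.5)]
t 8.7 pos [ 0.5733 -0.1501  0.0822] f [ 0.1 -1.3 -1.4] w 0.0298
shift [0.2684 0.01   0.0049] turn [-0.0017  0.0003  0.0002]
```

View pics/held.png

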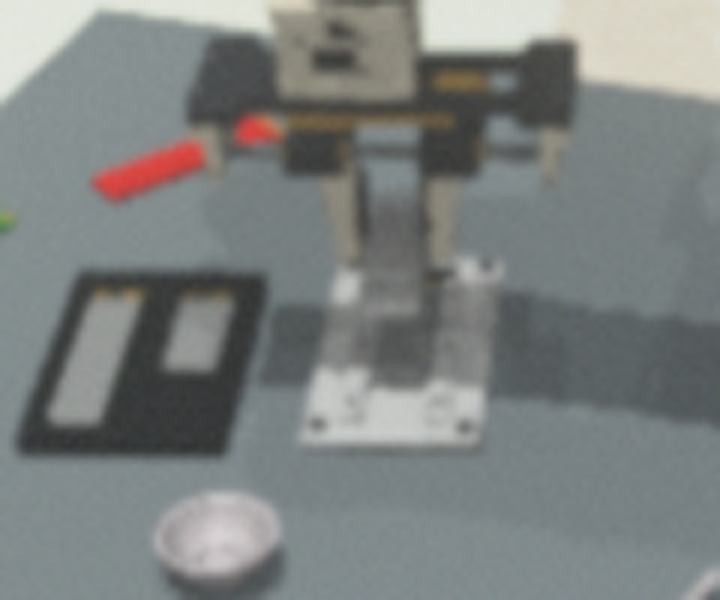

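```bash
python3 go.py .5734 -.1482 .0455 15.8
```

```text
t 8.7 pos [ 0.5733 -0.1501  0.0822] f [ 0.1 -1.3 -1.4] w 0.0298
shift [0.2444 0.0123 0.0042] turn [-0.0017  0.0003  0.0002]
```

{"api": "send_rows", "payload": {
  "plan": [
    [[0.04, 0.0123, 0.004], [-0.0017, 0, 0]],
    [[0.1, 0.0123, 0.004], [-0.0017, 0, 0]],
    [[0.16, 0.0123, 0.004], [-0.0017, 0, 0]],
    [[0.22, 0.0123, 0.004], [-0.0017, 0, 0]],
    [[0.24, 0.0123, 0.004], [-0.0017, 0, 0]]
  ]
}}

```text
time_s: 9.2
tcp_pos: [0.5725, -0.1482, 0.0445]
eef_rot: [165.2, 89.9, -179.0]
contact_force: [0.1, 0.1, 0.2]
gripper_width: 0.0297
```

```bash
cat >chk.py <<'E'
import sys
from fit import *
from plant import r
for i in range(3):r.capture('scene')
s=r.get_state();x,y,z=s['tcp_pos'];print(s['tcp_pos'].round(4),s['contact_force'].round(1))
e=r.capture('scene');d=r.capture('top')
p0=(x,y,np.radians(15.8));zu=z-.0289
B=np.r_[pts(p0,rect(-.0445,.0445,-.015,.015),zu),pts(p0,rect(-.0445,.0445,-.015,.015),zu+.024)]
T=pts((.5737,-.1484,np.radians(15.8)),rect(-.0445,.0445,-.014,.014),.013)
out=[]
for c,(u0,v0),k in((e,(195,160),8),(d,(255,145),8)):
    a=cv2.resize(c['color'][v0:v0+72,u0:u0+50],None,fx=k,fy=k,interpolation=cv2.INTER_CUBIC)
    f=lambda P:np.round(((project(c,P)-(u0,v0)+.5)*k-.5)*16).astype(np.int32)
    q=f(B);cv2.polylines(a,[q[:4],q[4:]],True,(255,0,0),1,cv2.LINE_AA,4)
    cv2.polylines(a,[f(T)],True,(0,200,0),1,cv2.LINE_AA,4);out.append(a)
cv2.imwrite(sys.argv[1],np.hstack(out)[:,:,::-1]);pickle.dump((d,e),open('last.pkl','wb'))
E
python3 chk.py pics/low.png;python3 go.py .5734 -.1482 .0455 15.8
```

```text
[ 0.5732 -0.1483  0.0458] [ 0.7  0.2 -0.6]
t 9.45 pos [ 0.5737 -0.1483  0.0464] f [ 0.2  0.3 -1. ] w 0.0299
shift [ 0.0059  0.0008 -0.0016] turn [0.0001 0.0007 0.0004]
```

View pics/low.png

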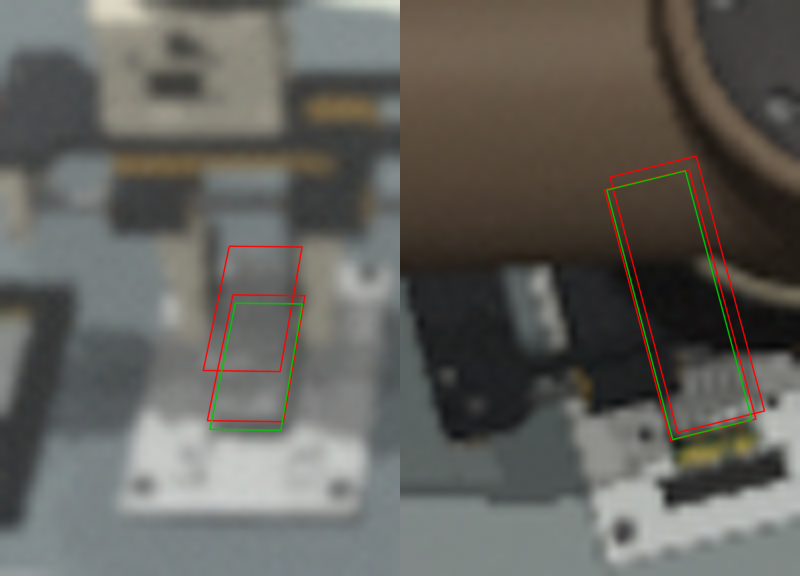

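{"api": "send_rows", "payload": {
  "plan": [
    [[0.006, 0, 0], [0, 0, 0]],
    [[0.012, 0, 0], [0, 0, 0]],
    [[0.018, 0, 0], [0, 0, 0]],
    [[0.023, 0, 0], [0, 0, 0]],
    [[0.023, 0, 0], [0, 0, 0]]
  ]
}}

```text
time_s: 9.95
tcp_pos: [0.5736, -0.1483, 0.0428]
eef_rot: [-30.4, 90.0, -14.6]
contact_force: [0.5, 0.7, -0.7]
gripper_width: 0.0299
```

```bash
python3 -c "
from plant import r
for i in range(3): r.capture('top')"
python3 go.py .5734 -.1482 .0419 15.8
```

```text
t 10.1 pos [ 0.5736 -0.1483  0.0429] f [-0.5 -0.1 -1.4] w 0.0301
shift [ 0.0069  0.0008 -0.0015] turn [0.0001 0.0007 0.0004]
```

{"api": "send_rows", "payload": {
  "plan": [
    [[0.002, 0, 0], [0, 0, 0]],
    [[0.004, 0, 0], [0, 0, 0]],
    [[0.006, 0, 0], [0, 0, 0]],
    [[0.007, 0, 0], [0, 0, 0]],
    [[0.007, 0, 0], [0, 0, 0]]
  ]
}}

```text
time_s: 10.6
tcp_pos: [0.5737, -0.1482, 0.0419]
eef_rot: [-30.0, 90.0, -14.2]
contact_force: [0.7, -0.0, -0.0]
gripper_width: 0.0298
```

```bash
python3 -c "
from plant import r
for i in range(3): r.capture('top')"
python3 go.py .5734 -.1482 .0419 15.8
```

```text
t 10.75 pos [ 0.5737 -0.1482  0.0419] f [0.3 0.1 0.3] w 0.0295
shift [ 0.0001  0.0008 -0.0016] turn [0.0002 0.0007 0.0004]
```

{"api": "send_rows", "payload": {
  "plan": [
    [[0.001, 0, 0], [0, 0, 0]],
    [[0.002, 0, 0], [0, 0, 0]],
    [[0.003, 0, 0], [0, 0, 0]],
    [[0.003, 0, 0], [0, 0, 0]],
    [[0.003, 0, 0], [0, 0, 0]]
  ]
}}

```text
time_s: 11.25
tcp_pos: [0.5737, -0.1483, 0.0419]
eef_rot: [-32.0, 90.0, -16.2]
contact_force: [-1.7, 0.9, 5.8]
gripper_width: 0.0298
```

```bash
python3 -c "
from plant import r
for i in range(3): r.capture('top');print(r.get_state()['contact_force'].round(2))"
python3 go.py .5734 -.1482 .0419 15.8
```

```text
[-2.06  0.53  5.5 ]
[-1.82  0.38  5.32]
[-1.89  1.37  4.95]
t 11.4 pos [ 0.5737 -0.1483  0.0419] f [-1.9  1.4  5. ] w 0.0297
shift [-0.      0.0008 -0.0016] turn [0.0003 0.001  0.0005]
```

Seated with ~5 N. Release and lift.

{"api": "send_rows", "payload": {
  "plan": [
    [[0, 0, 0], [0, 0, 0]],
    [[0, 0, 0], [0, 0, 0]],
    [[0, 0, 0], [0, 0, 0]],
    [[0, 0, 0], [0, 0, 0]],
    [[0, 0, 0], [0, 0, 0]]
  ],
  "jaw": 0
}}

```text
time_s: 11.9
tcp_pos: [0.5737, -0.1483, 0.0418]
eef_rot: [-32.2, 90.0, -16.4]
contact_force: [0.6, 0.7, -0.3]
gripper_width: 0.0435
```

{"api": "send_rows", "payload": {
  "plan": [
    [[-0.05, 0, 0], [0, 0, 0]],
    [[-0.15, 0, 0], [0, 0, 0]],
    [[-0.35, 0, 0], [0, 0, 0]],
    [[-0.6, 0, 0], [0, 0, 0]],
    [[-0.85, 0, 0], [0, 0, 0]]
  ]
}}

```text
time_s: 12.4
tcp_pos: [0.5732, -0.1483, 0.171]
eef_rot: [-71.9, 90.0, -56.0]
contact_force: [1.3, -0.3, -0.1]
gripper_width: 0.044
```

{"api": "send_rows", "payload": {
  "plan": [
    [[0, 0.15, -0.15], [0, 0, 0]],
    [[0, 0.35, -0.3], [0, 0, 0]],
    [[0, 0.57, -0.4], [0, 0, 0]],
    [[0, 0.79, -0.4], [0, 0, 0]],
    [[0, 1, -0.4], [0, 0, 0]]
  ]
}}

```text
time_s: 12.9
tcp_pos: [0.4739, -0.0195, 0.1719]
eef_rot: [-11.1, 89.9, 4.7]
contact_force: [1.1, 0.8, 0.6]
gripper_width: 0.0437
```

```bash
cat >fin.py <<'E'
from fit import *
from plant import r
import sys
for i in range(3):r.capture('top')
t=r.capture('top');s=r.capture('scene');pickle.dump((t,s),open('fin.pkl','wb'))
y0=np.radians(15.8);U_=np.array([np.cos(y0),np.sin(y0)]);V=np.array([-U_[1],U_[0]])
# layers: board (dark), gold, heatsink box ; region tight to stay off the stop bar
H,_=hs(.089,.013)
lay=lambda b:(lambda p:pad(.089)[0](b)[:2]+H(p))
reg=lambda p:np.r_[pts(p,rect(-.05,.050,-.022,.022),.013),pts(p,rect(-.046,.050,-.02,.02),.037)]
for nm,d,b in(('top',t,(.5737,-.1485,np.radians(15.74))),('scene',s,(.5720,-.1469,np.radians(15.96)))):
    p,e=fit([d],b,lay(b),reg);D=p[:2]-b[:2]
    print(nm,p[:2].round(4),np.degrees(p[2]).round(2),'err',round(e,1),'along/lat mm',(D@U_*1e3).round(2),(D@V*1e3).round(2))
out=[]
for d,(u0,v0),k in((s,(195,160),8),(t,(255,145),8)):
    out.append(cv2.resize(d['color'][v0:v0+72,u0:u0+50],None,fx=k,fy=k,interpolation=cv2.INTER_CUBIC))
cv2.imwrite(sys.argv[1],np.hstack(out)[:,:,::-1])
E
python3 fin.py pics/fin.png; python3 go.py .5734 -.1482 .0419 15.8
```

```text
top [ 0.5732 -0.1495] 15.94 err 13.3 along/lat mm -0.78 -0.83
scene [ 0.5668 -0.1455] 12.16 err 11.9 along/lat mm -4.63 2.74
t 13.15 pos [ 0.4748 -0.0203  0.1714] f [-0.3 -1.3 -0.5] w 0.044
shift [ 0.8644 -0.9996  0.3982] turn [0.0015 0.0012 0.0006]
```

View pics/fin.png

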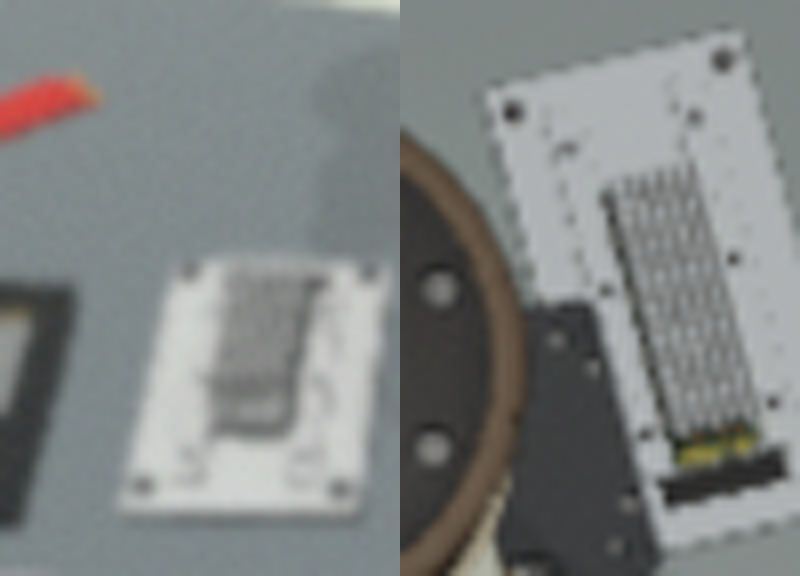

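The heatsink lies square on the pad, gold contacts (≈(715,447)) clear. I'll move the arm further off and refine the lateral check, since only ~1 mm is spare.

{"api": "send_rows", "payload": {
  "plan": [
    [[-0.1, 0.2, -0.1], [0, 0, 0]],
    [[-0.2, 0.4, -0.1], [0, 0, 0]],
    [[-0.3, 0.6, -0.1], [0, 0, 0]],
    [[-0.4, 0.8, -0.1], [0, 0, 0]],
    [[-0.4, 1, -0.1], [0, 0, 0]]
  ]
}}

```text
time_s: 13.65
tcp_pos: [0.4204, 0.1207, 0.2336]
eef_rot: [4.4, 89.7, 20.2]
contact_force: [0.4, -0.7, -0.1]
gripper_width: 0.0439
```

```bash
cat >fin2.py <<'E'
from fit import *
from plant import r
def av(n):
    L=[r.capture(n) for _ in range(4)];d=L[-1];d['color']=np.mean([l['color'] for l in L],0);return d
r.capture('top');t=av('top');s=av('scene');pickle.dump((t,s),open('fin.pkl','wb'))
y0=np.radians(15.8);U_=np.array([np.cos(y0),np.sin(y0)]);V=np.array([-U_[1],U_[0]])
h=.0445
def lay(b):
    def f(p):
        bt,tp=[pts(p,rect(-h,h,-.015,.015),z) for z in(.013,.037)]
        return pad(.089)[0](b)[:2]+[np.r_[bt,tp],np.r_[bt[1:3],tp[1:3]],tp]
    return f
for nm,d,b in(('top',t,(.5737,-.1485,np.radians(15.74))),('scene',s,(.5720,-.1469,np.radians(15.96)))):
  for half in(.018,.021,.024):
    reg=lambda p:np.r_[pts(p,rect(-.050,.049,-half,half),.013),pts(p,rect(-.045,.048,-half,half),.037)]
    p,e=fit([d],b,lay(b),reg);D=p[:2]-b[:2]
    print(nm,half,p[:2].round(4),np.degrees(p[2]).round(2),'err',round(e,1),'along/lat mm',(D@U_*1e3).round(2),(D@V*1e3).round(2))
# board end (gold strip) and waiting boards / tray: change between first and last picture
for nm,d in(('top',t),('scene',s)):
    a=pickle.load(open(nm+'.pkl','rb'))
    for z,w,x0,x1,y0_,y1 in(('contact',0,-.056,-.046,-.02,.02),('jig front',0,.05,.075,-.04,.04)):
        P=project(d,pts((.5737,-.1485,np.radians(15.8)),rect(x0,x1,y0_,y1),.0115));u0,v0=np.floor(P.min(0)).astype(int)-1;u1,v1=np.ceil(P.max(0)).astype(int)+2
        A,B=[cv2.resize(q['color'][v0:v1,u0:u1].astype(np.float32).mean(2),None,fx=1,fy=1) for q in(a,d)]
        print(nm,z,'shift px',np.round(cv2.phaseCorrelate(A,B,cv2.createHanningWindow(A.shape[::-1],cv2.CV_32F)),2))
out=[cv2.resize(np.uint8(ortho(dict(d,color=d['color'].astype(np.float32)),z,.5,.65,-.21,-.08,.0004).clip(0,255)),None,fx=1.1,fy=1.1) for d,z in((t,.037),(t,.013))]
cv2.imwrite('pics/fin2.png',np.hstack(out)[:,:,::-1])
E
python3 fin2.py
```

```text
top 0.018 [ 0.5732 -0.1472] 15.87 err 10.0 along/lat mm -0.12 1.38
top 0.021 [ 0.5733 -0.1472] 15.73 err 12.1 along/lat mm -0.01 1.37
top 0.024 [ 0.5736 -0.1472] 15.71 err 12.6 along/lat mm 0.27 1.31
scene 0.018 [ 0.5668 -0.1463] 14.55 err 10.1 along/lat mm -4.84 1.95
scene 0.021 [ 0.5668 -0.1462] 14.57 err 10.5 along/lat mm -4.79 2.04
scene 0.024 [ 0.5762 -0.1432] 14.58 err 10.0 along/lat mm 5.1 2.43Traceback (most recent call last):
  File "fin2.py", line 24, in <module>
    print(nm,z,'shift px',np.round(cv2.phaseCorrelate(A,B,cv2.createHanningWindow(A.shape[::-1],cv2.CV_32F)),2))
                          ~~~~~~~~^^^^^^^^^^^^^^^^^^^^^^^^^^^^^^^^^^^^^^^^^^^^^^^^^^^^^^^^^^^^^^^^^^^^^^^^^^^^^
    return _wrapfunc(a, 'round', decimals=decimals, out=out)
    return _wrapit(obj, method, *args, **kwds)
    conv = _array_converter(obj)
ValueError: setting an array element with a sequence. The requested array has an inhomogeneous shape after 1 dimensions. The detected shape was (2,) + inhomogeneous part.
```

```bash
cat >prof.py <<'E'
from fit import *
t,s=pickle.load(open('fin.pkl','rb'));T0,S0=[pickle.load(open(n+'.pkl','rb')) for n in('top','scene')]
b=(.5737,-.1485,np.radians(15.8))
def strip(d,z,x0=-.06,x1=.06,w=.03,st=.0005):
    X,Y=np.meshgrid(np.arange(x0,x1,st),np.arange(-w,w+st/2,st),indexing='ij')
    uv=project(d,pts(b,np.c_[X.ravel(),Y.ravel()],z)).astype(np.float32).reshape(*X.shape,2)
    return cv2.remap(np.float32(d['color']),uv,None,cv2.INTER_LINEAR)
names=[(T0,.013),(t,.037),(t,.013),(S0,.013),(s,.037),(s,.013)];im=[]
for d,z in names: im.append(strip(d,z))
lat=np.arange(-22,22.1,1)
print('lat',*lat.astype(int))
for (d,z),q in zip(names,im):
    pr=q[60:180].mean((0,2));print(z,*np.interp(lat,np.arange(-30,30.1,.5),pr).astype(int))
cv2.imwrite('pics/prof.png',np.hstack([cv2.resize(np.uint8(q[::-1,::-1].clip(0,255)),None,fx=1.1,fy=2) for q in im])[:,:,::-1])
for nm,a,d in(('top',T0,t),('scene',S0,s)):
    P=project(d,pts(b,rect(-.056,-.046,-.02,.02),.0115));u0,v0=np.floor(P.min(0)).astype(int)-1;u1,v1=np.ceil(P.max(0)).astype(int)+2
    A,B=[np.float32(q['color'][v0:v1,u0:u1]).mean(2).astype(np.float32) for q in(a,d)]
    print(nm,'contact end shift px',cv2.phaseCorrelate(A,B,cv2.createHanningWindow(A.shape[::-1],cv2.CV_32F)))
E
python3 prof.py
```

```text
lat -22 -21 -20 -19 -18 -17 -16 -15 -14 -13 -12 -11 -10 -9 -8 -7 -6 -5 -4 -3 -2 -1 0 1 2 3 4 5 6 7 8 9 10 11 12 13 14 15 16 17 18 19 20 21 22
0.013 155 156 157 156 150 141 133 126 123 124 127 130 131 132 133 133 133 133 133 133 133 133 133 133 133 133 133 133 133 133 133 133 133 130 122 112 105 108 121 136 147 154 157 157 156
0.037 167 167 166 164 163 164 162 155 142 130 124 125 128 128 123 120 122 127 129 127 122 122 126 130 130 126 122 123 127 130 128 124 123 126 131 131 125 113 98 88 89 104 126 145 157
0.013 164 164 164 159 148 135 127 125 127 128 126 121 120 124 128 128 124 121 122 127 130 129 125 122 123 127 129 127 123 123 126 131 131 125 113 99 88 88 101 123 143 155 161 164 164
0.013 189 187 186 184 181 177 173 168 162 156 151 147 145 143 143 143 143 143 143 143 143 143 143 142 142 142 142 142 142 142 142 142 140 139 137 135 133 134 137 143 150 158 166 174 180
0.037 195 194 193 191 189 185 181 175 169 162 155 149 144 140 137 135 135 134 134 133 132 132 132 131 130 129 129 129 129 129 129 128 129 129 129 129 128 126 124 121 117 114 114 117 123
0.013 185 180 174 168 160 152 145 140 135 132 130 130 129 128 127 126 126 126 126 125 125 125 125 126 126 126 125 126 126 127 127 126 124 122 119 116 114 114 117 125 135 146 157 166 174
top contact end shift px ((0.022347394509784735, -0.2760525399739393), 0.9494404827555021)
scene contact end shift px ((-0.4762647410698122, -1.1292732152310343), 0.5920302992065748)
```

View pics/prof.png

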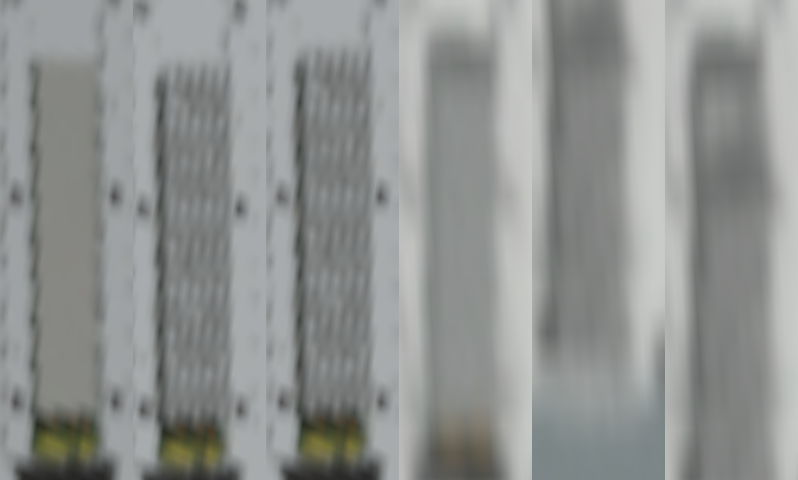

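```bash
python3 -c "
from plant import r
d=r.capture('top')
print([(q['uv'],round(q['score'],2)) for q in r.find_in(d,'heatsink_89')],r.get_state()['time_s'],r.get_state()['contact_force'].round(1))
print(r.close_job())"
```

```text
[([179.9, 179.7], 0.85), ([201.9, 176.2], 0.78), ([291.2, 184.1], 0.76), ([292.3, 201.9], 0.68), ([224.1, 90.3], 0.32)] 14.2 [ 0.5 -0.1  0.1]
the job is handed in; nothing more can be done
None
```

I put the 89 mm heatsink on the jig board's 89 mm pad, fins up, released it, and handed the job in at 14.2 s. Both lengths were clear from the camera fits: the 64 mm and 114 mm models matched the pad and the heatsink worse.

**Placing:** I gripped the heatsink at about 20 N and set it down with about 5 N. The arm was clear of everything when I handed in.

**Top camera checks:**
- **Square:** within about 0.2° of the board.
- **Along the board:** off centre by between about 1 mm towards the contacts and 0.3 mm the other way, depending on the estimate. The gold contacts are clearly visible and uncovered.
- **Sideways:** the edge profile gave about +0.5 mm and the gripper position about +0.2 mm. Two model fits disagreed, at −0.8 mm and +1.4 mm. Only 1 mm is spare on each side, so full cover of the pad's width is likely but not confirmed to the millimetre.

**Checks that failed or disagreed:**
- **Scene camera:** its final fit was unreliable. It gave 2–5 mm offsets that changed sign with the settings, in a low-contrast view, so I discarded it.
- **Board in the jig:** comparing the contact end before and after gave 0.3 px (about 0.7 mm) in the top camera and a poor, about 1 px match in the scene camera. The heatsink now covers part of that area, so it does not firmly prove the board stayed put.

The other two heatsinks were still found in their tray. I did not measure the waiting boards, jar, screwdriver or dish afterwards; the arm made no unexpected contact on the way.

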